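Lock the turning template onto the copying board

TASK

Get the copying board ready: lay the wood offcut that is on the aluminium template down flat in the grey tray, then set the template flat on the blue sloped board with the large ends of both keyholes over the two stud heads and let go of it. Then slide it straight down the slope until it is fully home on both studs and the brass index pin has sprung up through its hole; leave the tin, the chuck, the wrench and the glue bottle where they are.

Things in the scene. Friction and masses are not known exactly. Their poses are not given: they have to be found in the camera images.
- bed: flat top face of the fixed blue sloped board (solid below), 190 mm along the slope x 180 across, sloping 15 degrees. Origin: on the face midway between the two studs, 50 mm above the bench. +x points up the slope, away from the robot, +y across, +z out of the face. The face spans x -90 to +100, y +-90 mm. Raised parts: two studs and the index pin.
- stud_l (a point): foot of one steel stud on the face, at bed x 0, y +52 mm. Neck 9 mm diameter, from the face to 9 mm above it; round head 20 mm diameter from 9 to 14 mm above it
- stud_r (a point): foot of the other stud, the same, at bed x 0, y -52 mm
- plate: the template: loose aluminium plate, about 0.4 kg, 130 (x) x 150 (y) x 6 mm, beads on its -x edge reach x -77. Origin: centre of the underside. Starts flat on the bench, right way up. On the board its axes go parallel to the bed's (+x up the slope); let go there it stays by friction. Index hole through it, 16 mm square, at x -10, y 0.
- big_ends (a point): midway between the large ends of the template's two keyholes, on its underside (plate x -25, y 0). Keyholes lie at plate y +52 and -52 mm; large ends are 30 mm wide octagons, from which slots 13 mm wide run to +x. This point is at the bed's origin when the stud heads are through the large ends
- narrow_ends (a point): midway between the studs' locked places in the two slots, on the underside (plate x +5, y 0; the slots end at x +9.5). At the bed's origin when the template is fully home, 30 mm down the slope from the large ends
- rib (a point): centre of the wooden rib on the template's top face, at plate x +38, y 0, 26 mm above the underside. The rib is 22 (x) x 70 (y) x 40 mm tall, its top 46 mm above the underside. It is the handle, and its +x face can be pushed
- pin (a joint): brass index pin, 10 mm diameter, at bed x -15, y 0, sprung with about 1 N: 0 = up, standing 9 mm above the face; 0.009 m = pressed flush. The template's weight holds it down when set over the studs; it springs up through the index hole when the template is fully home
- offcut: loose square wood offcut, 36 (x) x 100 (y, its length) x 36 mm, 90 g, lying on the template's -x half, over the keyholes, roughly parallel to the rib. Origin: centre of its underside
- offcut_mid (a point): the middle of the offcut
- tray: fixed grey open tray, 170 (x) x 120 (y) x 40 mm high outside, walls and floor 5 mm. Origin: centre of its underside
- tin: bystander: yellow tin, 60 mm diameter, 100 mm tall, standing behind the high end of the board. Origin: centre of its underside.
- chuck: bystander: steel lathe chuck, 80 mm diameter, 56 mm tall, standing beyond the +x edge of the template's starting place. Origin: centre of its underside.
- wrench: bystander: steel wrench 170 mm long along its x, lying flat on the robot's side of the template's starting place. Origin: underside, about its middle.
- glue: bystander: white glue bottle, 60 mm diameter, 170 mm tall, standing beyond the tray. Origin: centre of its underside.
Things that resemble listed ones, but are neither listed nor needed, are in the scene too. Of the things that look like the offcut, the largest one is meant.

How it is judged:
On the way, in this order (a step that is already met when the one before it is completed fails the run):
1. the offcut lies in the tray, let go (x of offcut_mid in the frame of tray between -0.08 and 0.08 m and y of offcut_mid in the frame of tray between -0.055 and 0.055 m and z of offcut_mid in the frame of tray between 0 and 0.045 m and contact force between the fingers and offcut below 0.2 N), for 0.2 s.
2. the template lies flat on the board with both stud heads through the large ends, let go (x of big_ends in the frame of bed between -0.009 and 0.009 m and y of big_ends in the frame of bed between -0.008 and 0.008 m and z of big_ends in the frame of bed between -0.004 and 0.003 m and angle between the z axis of plate and the z axis of bed, either way round below 0.05 rad and angle between the x axis of plate and the x axis of bed, either way round below 0.15 rad and contact force between the fingers and plate below 0.2 N), for 0.2 s.
At the end, for the whole second after the job is handed in: The template lies flat on the board (within 3 degrees), fully home: the locked stud positions within 4 mm of the studs along and across the slope, turned less than 4.5 degrees, index pin up within 3 mm, at rest; the offcut lies in the tray (x of narrow_ends in the frame of bed between -0.004 and 0.004 m and y of narrow_ends in the frame of bed between -0.004 and 0.004 m and z of narrow_ends in the frame of bed between -0.004 and 0.004 m and angle between the z axis of plate and the z axis of bed, either way round below 0.05 rad and angle between the x axis of plate and the x axis of bed, either way round below 0.08 rad and value of joint pin below 0.003 m and linear speed of plate below 0.02 m/s and x of offcut_mid in the frame of tray between -0.08 and 0.08 m and y of offcut_mid in the frame of tray between -0.055 and 0.055 m and z of offcut_mid in the frame of tray between 0 and 0.045 m); the robot touches nothing.
It fails at once if the tin is moved more than 30 mm or tipped (distance of tin from where it was at the start of the episode above 0.03 m or angle between tin's own z axis and vertical above 0.4 rad).
It fails at once if the lathe chuck is moved more than 30 mm or tipped (distance of chuck from where it was at the start of the episode above 0.03 m or angle between chuck's own z axis and vertical above 0.4 rad).
It fails at once if the wrench is moved more than 30 mm or tipped (distance of wrench from where it was at the start of the episode above 0.03 m or angle between wrench's own z axis and vertical above 0.4 rad).
It fails at once if the glue bottle is moved more than 30 mm or tipped (distance of glue from where it was at the start of the episode above 0.03 m or angle between glue's own z axis and vertical above 0.4 rad).
It also fails if it takes over 72 s, if anything falls off the work surface, if the arm or the gripper's body presses on something with over 40 N, if the wrist force passes 120 N, or if a joint passes its speed limit or range.

ROBOT

A 6-joint arm with a two-finger parallel gripper is mounted at the origin on the work surface. World frame = base frame: x ahead of the robot, y to its left, z up, the work surface at z = 0. Lengths are in m, angles in rad, forces in N, time in s.
With the tool pointing down it reaches from about 0.35 to 0.775 m from the base axis. Payload 7.3 kg.
Tool frame: the origin (TCP) lies between the finger pads; the fingertips stand 8 mm ahead of it and the grasp point (between the pads) lies 11 mm behind it (robot.nose_length is the distance from the TCP to the fingertips, in m); z points along the fingers, y is the line along which they close (so a half turn about z gives the same grasp; the last joint's range is limited). The gripper opens to 92 mm and grips with 3 to 60 N. Pads are 19 mm wide; open, the fingers measure 130 mm over their backs; the gripper's body (75 mm by 190 mm) begins 47 mm behind the grasp point.
Start: joints at [1.005, 0.342, 1.524, -0, 1.275, -0.146], TCP at [0.214, 0.479, 0.235] pointing down, gripper open.
Joint ranges: [-2.53, 2.53], [-0.77, 2.02], [0.04, 2.7], [-1, 4.14], [0.28, 2.66], [-3.11, 3.11]. Speed limits (rad/s): [2.57, 2.57, 3.14, 3.14, 3.14, 3.14].

INTERFACE

Orientations are given as [roll, pitch, yaw] about the fixed x, y, z axes, in that order (R = Rz(yaw) Ry(pitch) Rx(roll)).
In Python, from cell import robot gives the robot as it stands. The module is installed in compiled form; this text tells all that it offers.
- The arm moves only by the shell command python3 -m jog 'ROWS' [FORCE]. ROWS is JSON, a list that holds one entry, the list of rows, each a list of 5 numbers: the gripper's target within -1 to 1 (fully open at 1, half-way at 0, shut at -1), then the shift along the tool's x, y, z in m, then the turn about the tool's z in rad. A call has 1 to 5 rows; each row is the pose to reach, as a shift and turn from the pose commanded when the call began, along the tool's axes at that moment; what a row does not reach only later rows make up. A row lasts 1/12 s, in which the tool goes at most 41.7 mm and 7.16 degrees, less where a joint would pass 70% of its speed; a pose out of reach is approached as far as the arm can. A call with a gripper value outside its range is refused whole. The fingers move at their own pace and stop on an object; FORCE is the grip in N (left out, the last holds). Time passes only in rows, so rows that repeat a pose let the fingers close. It gives the time, the measured TCP pose, the force, the opening and the grip force at its end, in the units of the state.
- robot.observe(): the state, without advancing time (a new reading comes with each control period).
- robot.read_camera(name): name is "scene" or "top" or "wrist"; returns the picture (400x640x3 uint8, red, green, blue); there is no depth.
- robot.camera_model(name): a dict with "camera_matrix" (3x3 intrinsics, pixels), "position" and "attitude" of the camera in the world; the wrist camera has in their place "mount" (4x4, takes a point from camera to tool coordinates, whose origin is the TCP and whose axes are the flange's). Camera axes: x right, y down, z forward; pixel columns grow to the right and rows downward; lengths in m; the calibration is good to about 2 mm. A picture is of the moment at which its call begins: read the wrist's pose just before it. camera_model takes no time and is no camera call.
- robot.hand_in(): hands the job in; it is judged then, once.
The state is a dict: "time": time; "qpos": joint angles; "qvel": joint speeds; "joint_efforts": joint torques, N m; "tool_pos": TCP position; "tool_rot": TCP orientation; "contact_force": force on the tool from outside, world axes, zero at the start; "torque": the same for the moment, N m; "opening": finger opening in m; "grip_force": force on a finger pad.
Only numpy, scipy, OpenCV 4.12 (cv2) and the standard library are available. Lean on these libraries where they do the work, as an engineer would, in place of code of your own. Each camera call takes 0.05 s, during which the arm holds its last target. There are 200 camera calls.

## Working session

There is one attempt and no reset: what is moved stays moved. The work goes in short steps, Python scripts to look and compute and a shell command to move; the robot and the scene stay as the last step left them, time stands still between calls to the robot, and variables do not carry over. Pictures are saved under pics/ and viewed, at most 10 in all, crops included, and the job is handed in when it is done.

```bash
mkdir -p pics; python3 - <<'E'
from cell import robot
import cv2
for n in ("scene","top"):
    im=robot.read_camera(n); cv2.imwrite(f"pics/{n}0.png",im[:,:,::-1])
    m=robot.camera_model(n); print(n,m)
print(robot.camera_model("wrist")); print(robot.observe())
E
```

```text
scene {'camera_matrix': array([[440.02622878,   0.        , 314.50573724],
       [  0.        , 440.02622878, 195.22207969],
       [  0.        ,   0.        ,   1.        ]]), 'position': array([ 1.03010384, -0.63834921,  0.88472389]), 'attitude': array([-2.40658535e+00,  1.07788134e-03,  6.45242308e-01])}
top {'camera_matrix': array([[482.33100051,   0.        , 318.52843485],
       [  0.        , 482.33100051, 200.68998645],
       [  0.        ,   0.        ,   1.        ]]), 'position': array([ 0.33558076, -0.03380044,  1.48043927]), 'attitude': array([-2.9801117 , -0.0039051 , -1.55559021])}
{'camera_matrix': array([[293.00790118,   0.        , 321.14520714],
       [  0.        , 293.00790118, 200.11591323],
       [  0.        ,   0.        ,   1.        ]]), 'mount': array([[-9.03973981e-04, -9.62617558e-01, -2.70862731e-01,
         7.42452365e-02],
       [ 9.99998608e-01, -1.25010859e-03,  1.10537080e-03,
        -1.16229104e-03],
       [-1.40265717e-03, -2.70861355e-01,  9.62617348e-01,
        -1.50077053e-01],
       [ 0.00000000e+00,  0.00000000e+00,  0.00000000e+00,
         1.00000000e+00]])}
{'time': 0.1, 'qpos': array([ 1.00498290e+00,  3.42672127e-01,  1.52490058e+00, -3.76809089e-05,
        1.27541990e+00, -1.46024243e-01]), 'qvel': array([-0.00086222, -0.00248459, -0.00158029,  0.00034736, -0.00034915,
       -0.00185545]), 'joint_efforts': array([ 1.04793828e-03, -4.32003558e+01, -2.44696355e+01,  7.18064792e-02,
        5.26508724e-02, -9.02589909e-05]), 'tool_pos': array([0.21378491, 0.47911712, 0.23411186]), 'tool_rot': array([-3.14020236e+00, -1.68051338e-04,  2.72181435e+00]), 'contact_force': array([-0.91604593, -0.36262555,  0.328917  ]), 'torque': array([-0.11683488, -0.00386005,  0.0666329 ]), 'grip_force': 0.0, 'opening': 0.09156593748465297}
```

View pics/scene0.png

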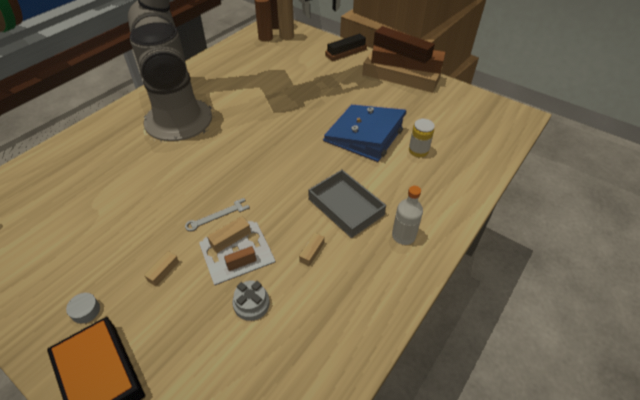

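View pics/top0.png

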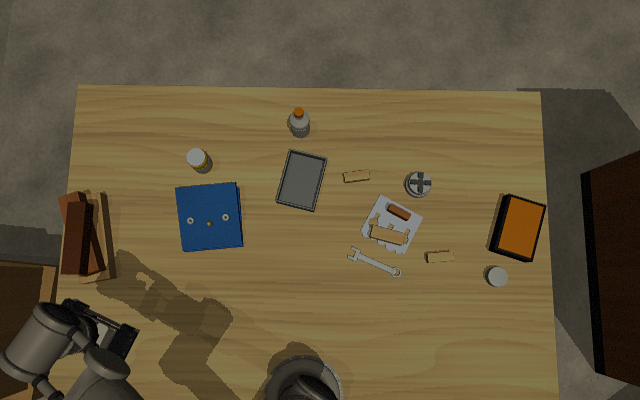

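The scene picture shows the robot top-left, the board at (365,130), the tray at (347,203) and the template at (237,250). In the top picture the template is at (392,225), with the light offcut at (389,232) on the robot's side of it and the reddish rib at (399,212). The board centre is (210,216) with studs at (191,220) and (226,217), and the tray is at (302,180).

```bash
cat > h.py <<'E'
from cell import robot
import numpy as np, cv2
from scipy.spatial.transform import Rotation as Ro
def cam(n):
    m=robot.camera_model(n); K=m["camera_matrix"]
    if n=="wrist":
        s=robot.observe(); T=np.eye(4); T[:3,:3]=Ro.from_euler("xyz",s["tool_rot"]).as_matrix(); T[:3,3]=s["tool_pos"]
        T=T@m["mount"]; return K,T[:3,:3],T[:3,3]
    return K,Ro.from_euler("xyz",m["attitude"]).as_matrix(),np.array(m["position"])
def world(c,uv,z):   # pixels -> points on the plane of height z
    K,R,p=c; uv=np.atleast_2d(uv).astype(float)
    d=np.c_[uv,np.ones(len(uv))]@np.linalg.inv(K).T@R.T
    return p+d*((z-p[2])/d[:,2])[:,None]
def pix(c,X):
    K,R,p=c; q=(np.atleast_2d(X)-p)@R@K.T; return q[:,:2]/q[:,2:]
def pose(x): s=robot.observe(); return s["tool_pos"],s["tool_rot"]
def to_tool(X):  # shift from the present TCP in tool axes
    s=robot.observe(); return Ro.from_euler("xyz",s["tool_rot"]).as_matrix().T@(np.array(X)-s["tool_pos"])
def segs(mask,amin=20):
    n,l,st,c=cv2.connectedComponentsWithStats(mask.astype(np.uint8))
    return [(st[i],cv2.minAreaRect(np.argwhere(l==i)[:,::-1].astype(np.float32)),cv2.convexHull(np.argwhere(l==i)[:,::-1].astype(np.float32))) for i in range(1,n) if st[i][4]>=amin]
E
python3 - <<'E'
from h import *
c=cam("top"); im=cv2.imread("pics/top0.png")
np.set_printoptions(precision=4,suppress=True)
for nm,uv,z in [("offcut",(389,232),.042),("rib",(399,212),.046),("tray",(302,180),.04),("studl",(191,220),.064),("studr",(226,217),.064),("pin",(209,224),.055),("chuck",(419,184),.056),("wrench",(375,262),.005),("glue",(299,115),.15),("tin",(197,158),.1)]: print(nm,world(c,uv,z)[0])
a=cv2.resize(im[170:290,330:450],None,fx=4.9,fy=4.9,interpolation=cv2.INTER_CUBIC)[:590]
b=cv2.resize(im[170:260,160:260],(400,360)) 
hsv=cv2.cvtColor(im,cv2.COLOR_BGR2HSV)
m=cv2.inRange(hsv,(100,120,40),(125,255,255))
for s,r,h in segs(m,200): print(s,r, cv2.boxPoints(r).tolist())
cv2.imwrite("pics/crop0.png",a)
E
```

```text
offcut [ 0.4784 -0.2481  0.042 ]
rib [ 0.5387 -0.2781  0.046 ]
tray [0.6333 0.0155 0.04  ]
studl [0.5026 0.3399 0.064 ]
studr [0.5132 0.237  0.064 ]
pin [0.4926 0.2882 0.055 ]
chuck [ 0.6234 -0.3376  0.056 ]
wrench [ 0.39   -0.2103  0.005 ]
glue [0.8013 0.0243 0.15  ]
tin [0.682  0.3233 0.1   ]
[ 175  183   68   69 3841] ((209.3505859375, 216.68089294433594), (64.56499481201172, 63.33247375488281), 84.5596694946289) [[174.76632690429688, 187.54605102539062], [237.81350708007812, 181.54156494140625], [243.93484497070312, 245.81573486328125], [180.88766479492188, 251.82022094726562]]
```

View pics/crop0.png

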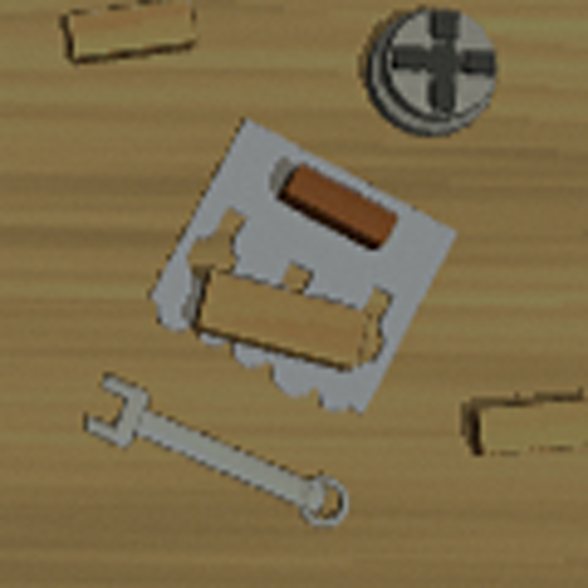

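In the crop the offcut's top face runs (210,268)-(372,310), yawed about -15°. The plate's +x edge runs (245,120)-(455,232), about -27°, and the rib centre is at (340,205). I'll move over the board for a close look first.

```bash
python3 -m jog '[[[1,-0.16,-0.055,-0.03,0],[1,-0.16,-0.055,-0.03,0],[1,-0.16,-0.055,-0.03,0],[1,-0.16,-0.055,-0.03,0],[1,-0.16,-0.055,-0.03,0]]]' && python3 -m jog '[[[1,-0.15,-0.05,0,0],[1,-0.15,-0.05,0,0],[1,-0.15,-0.05,0,0],[1,-0.15,-0.05,0,0],[1,-0.15,-0.05,0,0]]]'
python3 - <<'E'
from h import *
np.set_printoptions(precision=4,suppress=True)
c=cam("wrist"); im=robot.read_camera("wrist"); cv2.imwrite("pics/w1.png",im[:,:,::-1]); np.save("w1.npy",np.array([c[0],c[1],np.tile(c[2],(3,1))]))
print(robot.observe()["tool_pos"],robot.observe()["tool_rot"])
E
```

```text
time: 0.52
tool_pos: [0.3419, 0.3605, 0.2656]
tool_rot: [3.141, 0.003, 2.717]
contact_force: [0.8, 0.5, 0.4]
opening: 0.0915
grip_force: 0.0
time: 0.93
tool_pos: [0.4579, 0.2535, 0.264]
tool_rot: [-3.14, 0.002, 2.717]
contact_force: [0.5, -0.5, 0.3]
opening: 0.0916
grip_force: 0.0
[0.4558 0.2553 0.264 ] [-3.1407 -0.0006  2.7172]
```

View pics/w1.png

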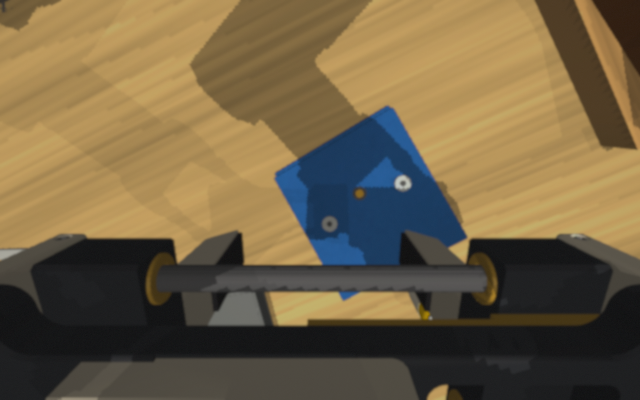

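The wrist view of the board shows stud heads at (330,224) and (403,183) and the pin at (360,194). Its low corners are at (276,174) and (390,107), and a high corner is at (465,237). Next I'll fit the bed pose and go to the template.

```bash
(python3 -m jog '[[[1,-0.085,-0.18,0,0],[1,-0.085,-0.18,0,0],[1,-0.085,-0.18,0,0],[1,-0.085,-0.18,0,0],[1,-0.085,-0.18,0,0]]]' && python3 -m jog '[[[1,-0.085,-0.18,0,0],[1,-0.085,-0.18,0,0],[1,-0.085,-0.18,0,0],[1,-0.085,-0.18,0,0],[1,-0.085,-0.18,0,0]]]' && python3 -m jog '[[[1,-0.074,-0.148,0,0.6],[1,-0.074,-0.148,0,0.6],[1,-0.074,-0.148,0,0.6],[1,-0.074,-0.148,0,0.6],[1,-0.074,-0.148,0,0.6]]]' && python3 -m jog '[[[1,0,0,0,0.6],[1,0,0,0,0.6],[1,0,0,0,0.6],[1,0,0,0,0.6],[1,0,0,0,0.6]]]' && python3 -m jog '[[[0.2,0,0,0,0.2],[0.2,0,0,0,0.2],[0.2,0,0,0,0.2],[0.2,0,0,0,0.2]]]') | tail -7
python3 - <<'E'
from h import *
from scipy.optimize import least_squares
np.set_printoptions(precision=4,suppress=True)
c=cam("wrist"); im=robot.read_camera("wrist"); cv2.imwrite("pics/w2.png",im[:,:,::-1]); np.save("w2.npy",np.array([c[0],c[1],np.tile(c[2],(3,1))]))
w=np.load("w1.npy"); w1=(w[0],w[1],w[2][0]); top=cam("top")
B=np.array([[0,-52,14],[0,52,14],[-15,0,9],[-90,-90,0],[-90,90,0],[100,90,0]])/1000
U=np.array([[330,224],[403,183],[360,194],[276,174],[390,107],[465,237]])
Bt=B[:3]; Ut=np.array([[226,217],[191,220],[209,224]])
def wp(p,B): return B@(Ro.from_euler("z",p[2])*Ro.from_euler("y",-np.radians(15))).as_matrix().T+[p[0],p[1],.05]
f=lambda p,t=1: np.r_[(pix(w1,wp(p,B))-U).ravel(),(pix(top,wp(p,Bt))-Ut).ravel()*2*t]
for t in(1,0):
    r=least_squares(f,[.51,.29,.1],args=(t,)); print(r.x,r.fun.reshape(-1,2).tolist() if t else r.fun[:12].reshape(-1,2).round(1).tolist())
E
```

```text
grip_force: 0.0
time: 2.98
tool_pos: [0.4704, -0.3048, 0.2645]
tool_rot: [-3.141, -0.001, 1.326]
contact_force: [-0.3, -0.8, 0.5]
opening: 0.0696
grip_force: 0.0
[0.5103 0.2902 0.1001] [[-1.5249444127480274, -0.5503618922023179], [-0.695892055614479, 0.2970232017268586], [-1.1832173621889979, -0.840916284276318], [-3.5246713050342464, 2.7956951866243287], [2.851678456341915, -0.8105071359160689], [2.6416847621323996, 1.5228258985711136], [-0.7245262076936001, 0.8686073156682141], [-1.128953664612709, 0.7593691198561601], [-0.17249262560841316, -0.6677294981369073]]
[0.5101 0.2905 0.1   ] [[-1.3, -0.8], [-0.5, 0.0], [-1.0, -1.1], [-3.4, 2.5], [3.1, -1.1], [2.9, 1.3]]
```

View pics/w2.png

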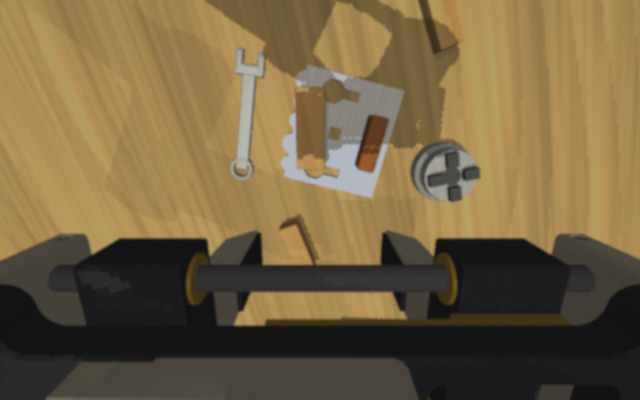

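The wrist picture shows the template with its +x corners at (404,90) and (372,197), the offcut centred near (311,126), the rib at (373,143) and the chuck at (447,170). I need a zoom for accuracy.

```bash
python3 - <<'E'
import cv2
im=cv2.imread("pics/w2.png"); a=cv2.resize(im[60:205,275:410],None,fx=4,fy=4,interpolation=cv2.INTER_CUBIC); cv2.imwrite("pics/crop2.png",cv2.convertScaleAbs(a,alpha=1.5))
E
```

```text
(no output)
```

View pics/crop2.png

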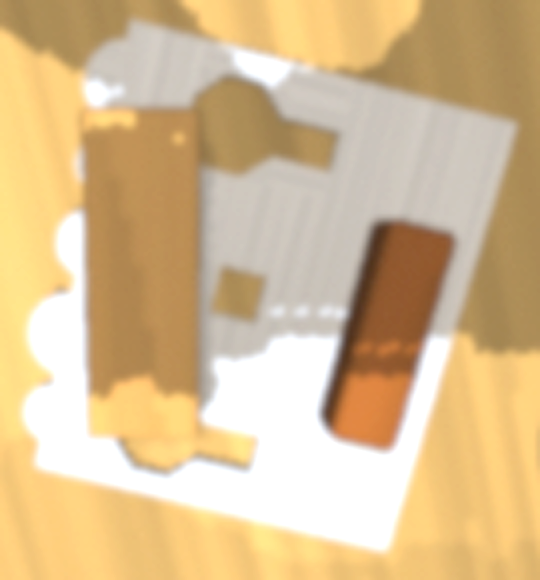

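In the zoom (4x, offset (275,60)) the offcut's top corners are (83,112), (198,112), (198,435) and (90,435). The plate corners are (132,20), (518,123), (388,550) and (37,467), and the index hole is at (238,294).

```bash
cat > fit.py <<'E'
from h import *
from scipy.optimize import least_squares
np.set_printoptions(precision=4,suppress=True)
w=np.load("w2.npy"); w2=(w[0],w[1],w[2][0])
def fit(O,U,p0,c=w2):
    O=np.array(O)/1000; U=np.array(U)/4+[275,60]
    X=lambda p: O@Ro.from_euler("z",p[2]).as_matrix().T+[p[0],p[1],0]
    r=least_squares(lambda p:(pix(c,X(p))-U).ravel(),p0); return r.x,r.fun.reshape(-1,2).round(1).tolist()
if __name__=="__main__":
    print("plate",fit([[-65,75,6],[65,75,6],[65,-75,6],[-65,-75,6],[-10,0,6]],[(132,20),(518,123),(388,550),(37,467),(238,294)],[.5,-.26,-.45]))
    print("rib",fit([[-11,35,46],[11,35,46],[11,-35,46],[-11,-35,46]],[(388,222),(455,237),(393,450),(335,437)],[.5,-.26,-.45]))
    o=fit([[-18,50,42],[18,50,42],[18,-50,42],[-18,-50,42]],[(83,112),(198,112),(198,435),(90,435)],[.48,-.25,-.25]); print("offcut",o)
    s=robot.observe(); print(s["tool_pos"],s["tool_rot"],to_tool([*o[0][:2],.027]))
    # tray from top picture
    im=cv2.imread("pics/top0.png"); h=cv2.cvtColor(im,cv2.COLOR_BGR2HSV)
    m=np.zeros(h.shape[:2],bool); m[140:220,265:335]=(h[140:220,265:335,1]<60)&(h[140:220,265:335,2]<130)
    for a,r,hh in segs(m,200):
        P=world(cam("top"),cv2.boxPoints(r),.04); print(a,P.tolist(),P.mean(0))
E
python3 fit.py
```

```text
plate (array([ 0.5081, -0.2634, -0.4861]), [[-0.1, -0.1], [0.0, -0.2], [0.1, 0.3], [-0.3, -0.0], [0.3, 0.0]])
rib (array([ 0.5409, -0.2812, -0.4649]), [[-0.1, -1.3], [0.7, -0.9], [0.8, 1.5], [-1.4, 1.0]])
offcut (array([ 0.4701, -0.2451, -0.245 ]), [[-0.7, -1.1], [0.7, -1.1], [0.5, 1.3], [-0.5, 1.3]])
[ 0.4704 -0.3051  0.2646] [-3.1412 -0.0005  1.3255] [ 0.058  -0.0147  0.2376]
[ 276  149   51   63 2186] [[0.5639788302447005, 0.09600848246502933, 0.040000000000000036], [0.7334575461947279, 0.05802300281896672, 0.040000000000000036], [0.7040374747931363, -0.06046982600143744, 0.040000000000000036], [0.5356091462382823, -0.020427209637488158, 0.040000000000000036]] [0.6343 0.0183 0.04  ]
```

```bash
python3 -m jog '[[[0.1,0.058,-0.015,0.15,0],[0.1,0.058,-0.015,0.15,0],[0.1,0.058,-0.015,0.15,0],[0.1,0.058,-0.015,0.15,0],[0.1,0.058,-0.015,0.15,0]]]' 
python3 - <<'E'
from h import *
print(to_tool([.4701,-.2451,.020]),robot.observe()["opening"],robot.observe()["tool_rot"])
E
```

```text
time: 3.45
tool_pos: [0.4661, -0.2412, 0.1087]
tool_rot: [-3.129, -0.006, 1.326]
contact_force: [-1.4, 1.6, -1.0]
opening: 0.0503
grip_force: 0.0
[-0.00333705  0.00594959  0.08863679] 0.050257824685237054 [-3.12907213 -0.00571429  1.32554939]
```

```bash
python3 -m jog '[[[0.1,0,0,0.03,0],[0.1,0,0,0.06,0],[0.1,0,0,0.0945,0],[0.1,0,0,0.0945,0],[0.1,0,0,0.0945,0]]]'; python3 -m jog '[[[-0.6,0,0,0,0],[-0.6,0,0,0,0],[-0.6,0,0,0,0],[-0.6,0,0,0,0],[-0.6,0,0,0,0]]]' 25
```

```text
time: 3.87
tool_pos: [0.4699, -0.2466, 0.0206]
tool_rot: [-3.14, -0.001, 1.323]
contact_force: [-0.1, 1.0, 0.9]
opening: 0.0506
grip_force: 0.0
time: 4.28
tool_pos: [0.4711, -0.2472, 0.0226]
tool_rot: [3.137, 0.002, 1.322]
contact_force: [-1.2, -0.3, 7.6]
opening: 0.0358
grip_force: 25.0
```

```bash
python3 -m jog '[[[-0.6,0,0,-0.03,0],[-0.6,0,0,-0.06,0],[-0.6,0,0,-0.1,0],[-0.6,0,0,-0.14,0],[-0.6,0,0,-0.14,0]]]' | grep -v rot; (python3 -m jog '[[[-0.6,0.15,0.047,0,0],[-0.6,0.15,0.047,0,0],[-0.6,0.15,0.047,0,0],[-0.6,0.15,0.047,0,0],[-0.6,0.15,0.047,0,0]]]'; python3 -m jog '[[[-0.6,0.147,0.047,0,-0.6],[-0.6,0.147,0.047,0,-0.6],[-0.6,0.147,0.047,0,-0.6],[-0.6,0.147,0.047,0,-0.6],[-0.6,0.147,0.047,0,-0.6]]]';python3 -m jog '[[[-0.6,0,0,0,-0.6],[-0.6,0,0,0,-0.6],[-0.6,0,0,0,-0.6],[-0.6,0,0,0,-0.6],[-0.6,0,0,0,-0.6]]]';python3 -m jog '[[[-0.6,0,0,0,-0.395],[-0.6,0,0,0,-0.395],[-0.6,0,0,0,-0.395],[-0.6,0,0,0,-0.395],[-0.6,0,0,0,-0.395]]]')|tail -6
python3 - <<'E'
from h import *
print(to_tool([.634,.018,.025]))
c=cam("wrist"); im=robot.read_camera("wrist"); cv2.imwrite("pics/w3.png",im[:,:,::-1])
E
```

```text
time: 4.7
tool_pos: [0.4733, -0.2486, 0.1692]
contact_force: [1.4, -0.9, -0.5]
opening: 0.0356
grip_force: 25.0
time: 6.37
tool_pos: [0.634, 0.0182, 0.1608]
tool_rot: [3.141, 0.001, 2.915]
contact_force: [-0.6, -0.5, -0.8]
opening: 0.036
grip_force: 25.0
[ 9.08824280e-05 -2.48153070e-04  1.35805005e-01]
```

View pics/w3.png

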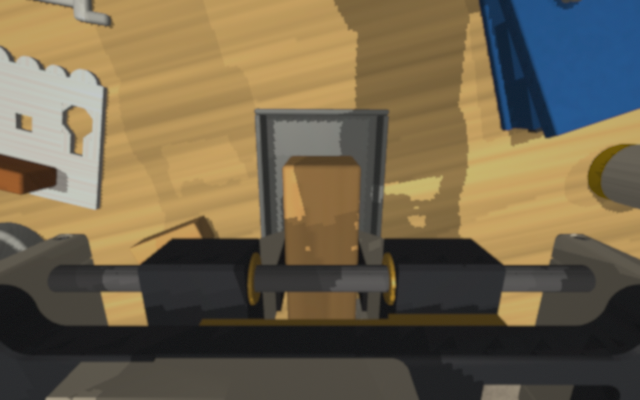

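The offcut is held and hangs squarely inside the tray outline (tray columns 256-387, offcut 285-360). I'll lower it and release.

```bash
python3 -m jog '[[[-0.6,0,0,0.04,0],[-0.6,0,0,0.08,0],[-0.6,0,0,0.11,0],[-0.6,0,0,0.137,0],[-0.6,0,0,0.137,0]]]'|grep -v rot; python3 -m jog '[[[0.15,0,0,0,0],[0.15,0,0,0,0],[0.15,0,0,0,0],[0.15,0,0,0,0],[0.15,0,0,0,0]]]'; python3 -m jog '[[[0.15,0,0,-0.04,0],[0.15,0,0,-0.08,0],[0.15,0,0,-0.12,0],[0.15,0,0,-0.16,0],[0.15,0,0,-0.18,0]]]'
python3 - <<'E'
from h import *
im=robot.read_camera("wrist"); cv2.imwrite("pics/w4.png",im[:,:,::-1])
th=np.array([.5417,-.2812]); print(to_tool([*th,.15]))
E
```

```text
time: 6.83
tool_pos: [0.6321, 0.0186, 0.019]
contact_force: [-0.1, -0.5, -1.4]
opening: 0.036
grip_force: 25.0
time: 7.25
tool_pos: [0.6346, 0.0184, 0.0245]
tool_rot: [3.141, 0.002, 2.916]
contact_force: [0.5, -0.3, 0.4]
opening: 0.0526
grip_force: 0.0
time: 7.67
tool_pos: [0.6357, 0.0184, 0.2098]
tool_rot: [3.14, 0.009, 2.917]
contact_force: [0.4, 0.4, 0.7]
opening: 0.0531
grip_force: 0.0
[ 0.02678127 -0.31326017  0.06161812]
```

View pics/w4.png

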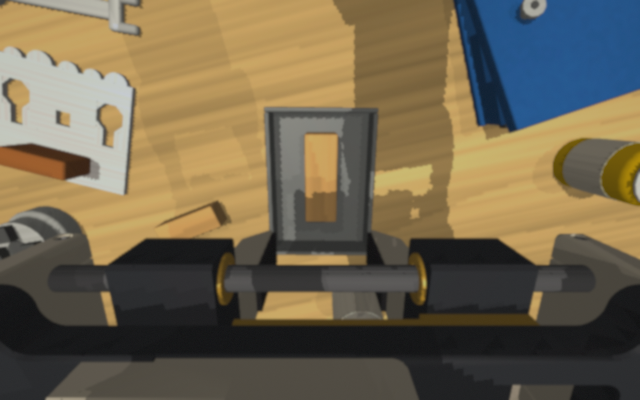

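The offcut lies inside the tray (block at (321,178) within walls 267-377), released. Next I'll go to the rib.

```bash
(python3 -m jog '[[[1,0.013,-0.157,0,0],[1,0.013,-0.157,0,0],[1,0.013,-0.157,0,0],[1,0.013,-0.157,0,0],[1,0.013,-0.157,0,0]]]'; python3 -m jog '[[[1,0.013,-0.156,0,0.262],[1,0.013,-0.156,0,0.262],[1,0.013,-0.156,0.03,0.262],[1,0.013,-0.156,0.06,0.262],[1,0.013,-0.156,0.06,0.262]]]'; python3 -m jog '[[[1,0,0,0,0],[1,0,0,0,0]]]')|tail -6
python3 - <<'E'
from h import *
print(to_tool([.5417,-.2812,.021]), -.486+np.pi-robot.observe()["tool_rot"][2])
E
```

```text
time: 8.72
tool_pos: [0.539, -0.2801, 0.1431]
tool_rot: [3.141, -0.001, 2.654]
contact_force: [0.5, 0.3, 0.0]
opening: 0.0915
grip_force: 0.0
[-0.00303381  0.00016229  0.12208608] 0.0014463249488247953
```

```bash
python3 -m jog '[[[1,-0.003,0,0.04,0],[1,-0.003,0,0.08,0],[1,-0.003,0,0.11,0],[1,-0.003,0,0.122,0],[1,-0.003,0,0.122,0]]]'|grep -v rot; python3 -m jog '[[[-0.2,0,0,0,0],[-0.2,0,0,0,0],[-0.2,0,0,0,0],[-0.2,0,0,0,0],[-0.2,0,0,0,0]]]' 30|grep -v rot;  python3 -m jog '[[[-0.2,0,0,-0.01,0],[-0.2,0,0,-0.02,0],[-0.2,0,0,-0.04,0],[-0.2,0,0,-0.06,0],[-0.2,0,0,-0.06,0]]]'; python3 -m jog '[[[-0.2,0,0,-0.04,0],[-0.2,0,0,-0.08,0],[-0.2,0,0,-0.09,0],[-0.2,0,0,-0.09,0],[-0.2,0,0,-0.09,0]]]'
python3 - <<'E'
from h import *
im=robot.read_camera("wrist"); cv2.imwrite("pics/w5.png",im[:,:,::-1]); c=cam("wrist"); np.save("w5.npy",np.array([c[0],c[1],np.tile(c[2],(3,1))]))
E
```

```text
time: 9.13
tool_pos: [0.5416, -0.28, 0.0197]
contact_force: [-0.4, -0.0, -0.2]
opening: 0.0919
grip_force: 0.0
time: 9.55
tool_pos: [0.543, -0.2827, 0.0234]
contact_force: [0.8, 2.5, 6.7]
opening: 0.0697
grip_force: 30.0
time: 9.97
tool_pos: [0.5435, -0.2838, 0.0859]
tool_rot: [-3.141, 0.007, 2.655]
contact_force: [0.7, -1.2, -2.4]
opening: 0.0699
grip_force: 30.0
time: 10.38
tool_pos: [0.5411, -0.2821, 0.1703]
tool_rot: [3.141, -0.001, 2.655]
contact_force: [-0.2, 0.7, -2.7]
opening: 0.07
grip_force: 30.0
```

View pics/w5.png

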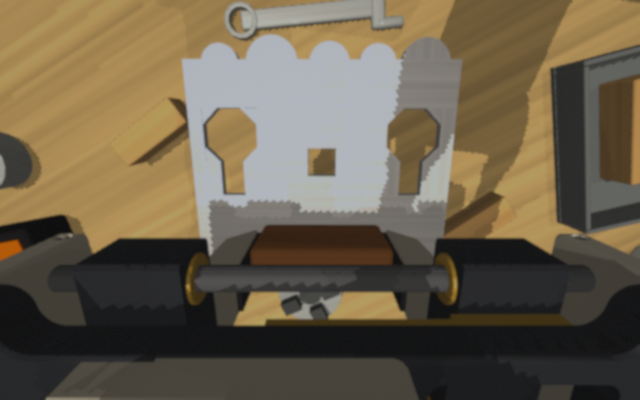

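The template is held level-looking, with the offcut side clear. Corners are at (183,58) and (462,60), big ends near (231,133) and (414,133), the hole at (322,162) and slot ends at (233,194) and (409,194). I'll solve for its pose in the hand.

```bash
cat > pnp.py <<'E'
from h import *
np.set_printoptions(precision=4,suppress=True)
O=np.array([[-65,75,6],[-65,-75,6],[-10,0,6],[-25,52,6],[-25,-52,6],[9.5,52,6],[9.5,-52,6]],float)/1000
U=np.array([[462,60],[183,58],[322,162],[414,133],[231,133],[409,194],[233,194]],float)
m=robot.camera_model("wrist")
ok,rv,tv=cv2.solvePnP(O,U,m["camera_matrix"],None)
print((cv2.projectPoints(O,rv,tv,m["camera_matrix"],None)[0][:,0]-U).round(1).tolist())
T=np.eye(4); T[:3,:3]=cv2.Rodrigues(rv)[0]; T[:3,3]=tv[:,0]; T=m["mount"]@T
print("plate in tool",T)
s=robot.observe(); R=Ro.from_euler("xyz",s["tool_rot"]).as_matrix()
W=R@T[:3,:3]; print("plate in world zyx deg",Ro.from_matrix(W).as_euler("ZYX",degrees=True), "origin",s["tool_pos"]+R@T[:3,3],"rib",s["tool_pos"]+R@(T[:3,:3]@[.038,0,.026]+T[:3,3]),s["tool_pos"])
E
python3 pnp.py
```

```text
[[-0.7, -0.9], [0.2, -0.6], [0.0, -1.1], [-0.3, 1.7], [-0.7, 0.8], [0.7, 0.4], [0.7, -0.3]]
plate in tool [[-0.9976 -0.0061  0.0692  0.0398]
 [-0.0059  1.      0.0027 -0.0006]
 [-0.0692  0.0023 -0.9976  0.0242]
 [ 0.      0.      0.      1.    ]]
plate in world zyx deg [-28.2364  -3.7616  -0.105 ] origin [ 0.505  -0.2635  0.1449] rib [ 0.537  -0.2806  0.1733] [ 0.5405 -0.2816  0.169 ]
```

```bash
(python3 -m jog '[[[-0.2,0.006,0.013,-0.01,0],[-0.2,0.018,0.039,-0.02,0],[-0.2,0.033,0.071,-0.02,0],[-0.2,0.048,0.104,-0.02,0],[-0.2,0.063,0.136,-0.02,0]]]'; python3 -m jog '[[[-0.2,0.016,0.034,0,0],[-0.2,0.032,0.069,0,0],[-0.2,0.048,0.104,0,0],[-0.2,0.064,0.138,0,0],[-0.2,0.08,0.172,0,0]]]'; python3 -m jog '[[[-0.2,0.016,0.034,0,-0.1],[-0.2,0.032,0.069,0,-0.2],[-0.2,0.048,0.104,0,-0.3],[-0.2,0.06,0.13,0,-0.4],[-0.2,0.07,0.15,0,-0.4]]]'; python3 -m jog '[[[-0.2,0,0,0,-0.09],[-0.2,0,0,0,-0.187],[-0.2,0,0,0,-0.187],[-0.2,0,0,0,-0.187]]]')|tail -6
cat > flow.py <<'E'
from h import *
import sys
np.set_printoptions(precision=4,suppress=True)
# track plate features from w5 to the present picture; pose in tool, bed frame
O=np.array([[-65,75,6],[-65,-75,6],[-10,0,6],[-25,52,6],[-25,-52,6],[9.5,52,6],[9.5,-52,6]],float)/1000
U=np.array([[462,60],[183,58],[322,162],[414,133],[231,133],[409,194],[233,194]],np.float32)
TB=np.eye(4); TB[:3,:3]=(Ro.from_euler("z",.1)*Ro.from_euler("y",-np.radians(15))).as_matrix(); TB[:3,3]=[.5102,.2904,.05]
def tcp_for(px,pz,lift=0):  # TCP for a pivot (grasp point) at bed px,0,pz
    P=TB[:3,:3]@[px,0,pz]+TB[:3,3]; P[2]+=lift-.011; return P
def track(new,save=None):
    a=cv2.cvtColor(cv2.imread("pics/w5.png"),cv2.COLOR_BGR2GRAY)
    b=cv2.cvtColor(new,cv2.COLOR_RGB2GRAY)
    V,st,er=cv2.calcOpticalFlowPyrLK(a,b,U[:,None],None,winSize=(41,41),maxLevel=3)
    m=robot.camera_model("wrist")
    ok,rv,tv,inl=cv2.solvePnPRansac(O,V[:,0].astype(float),m["camera_matrix"],None,reprojectionError=4)
    print("flow",(V[:,0]-U).round(1).tolist(),"inl",inl.ravel())
    T=np.eye(4); T[:3,:3]=cv2.Rodrigues(rv)[0]; T[:3,3]=tv[:,0]; return m["mount"]@T
if __name__=="__main__":
    s=robot.observe(); im=robot.read_camera("wrist"); cv2.imwrite("pics/%s.png"%sys.argv[1],im[:,:,::-1])
    T=track(im); W=np.eye(4); W[:3,:3]=Ro.from_euler("xyz",s["tool_rot"]).as_matrix(); W[:3,3]=s["tool_pos"]
    P=W@T; print("world ZYX",Ro.from_matrix(P[:3,:3]).as_euler("ZYX",degrees=True)); B=np.linalg.inv(TB)@P; print("big_ends in bed",(B@[-.025,0,0,1])[:3], "pivot in plate",(np.linalg.inv(T)@[0,0,-.011,1])[:3])
    print("tool",s["tool_pos"],s["tool_rot"])
    print("approach shift",to_tool(tcp_for(.0705,.0366,.025)))
E
python3 flow.py w6
```

```text
time: 12.02
tool_pos: [0.5666, 0.2224, 0.1897]
tool_rot: [-3.141, -0.003, -3.044]
contact_force: [0.1, 0.4, -3.1]
opening: 0.0697
grip_force: 30.0Traceback (most recent call last):
  File "flow.py", line 20, in <module>
    T=track(im); W=np.eye(4); W[:3,:3]=Ro.from_euler("xyz",s["tool_rot"]).as_matrix(); W[:3,3]=s["tool_pos"]
  File "flow.py", line 16, in track
    print("flow",(V[:,0]-U).round(1).tolist(),"inl",inl.ravel())
                                                    ^^^^^^^^^
AttributeError: 'NoneType' object has no attribute 'ravel'
```

```bash
python3 - <<'E'
import re
s=open("flow.py").read()
i=s.index("def track"); j=s.index('if __name__')
s=s[:i]+'''def track(new,save=None):
    h=cv2.cvtColor(new,cv2.COLOR_RGB2HSV)
    m=((h[...,1]<60)&(h[...,2]>60)).astype(np.uint8); m[225:]=0
    cs,hi=cv2.findContours(m,cv2.RETR_CCOMP,cv2.CHAIN_APPROX_NONE)
    big=max((i for i in range(len(cs)) if hi[0,i,3]<0),key=lambda i:cv2.contourArea(cs[i]))
    H=sorted([cs[i][:,0] for i in range(len(cs)) if hi[0,i,3]==big and cv2.contourArea(cs[i])>150],key=lambda c:c[:,0].mean())
    print("holes",[(c.min(0).tolist(),c.max(0).tolist()) for c in H],"plate",cv2.boundingRect(cs[big]))
    O=[];U=[]
    for c in H:
        lo,hi_=c.min(0),c.max(0)
        if hi_[1]-lo[1]<45: O.append([-10,0,6]);U.append((lo+hi_)/2); continue
        y=52 if lo[0]>320 else -52
        t=c[c[:,1]<=lo[1]+2]; b=c[c[:,1]>=hi_[1]-1]
        O+=[[-40,y,6],[9.5,y,6]]; U+=[[(lo[0]+hi_[0])/2,lo[1]],[b[:,0].mean(),hi_[1]]]
    O=np.array(O,float)/1000; U=np.array(U,float); mm=robot.camera_model("wrist"); K=mm["camera_matrix"]
    rv,tv=PNP0; ok,rv,tv=cv2.solvePnP(O,U,K,None,rv.copy(),tv.copy(),True)
    print("res",(cv2.projectPoints(O,rv,tv,K,None)[0][:,0]-U).round(1).tolist())
    T=np.eye(4); T[:3,:3]=cv2.Rodrigues(rv)[0]; T[:3,3]=tv[:,0]; return mm["mount"]@T
PNP0=cv2.solvePnP(O,U.astype(float),robot.camera_model("wrist")["camera_matrix"],None)[1:]
'''+s[j:]
open("flow.py","w").write(s)
E
python3 - <<'E'
from flow import *
T=track(cv2.imread("pics/w5.png")[:,:,::-1].copy()); print(Ro.from_matrix(np.diag([-1,1,-1])@T[:3,:3]).as_euler("ZYX",degrees=True),T[:3,3])
E
python3 flow.py w7
```

```text
holes [([205, 108], [257, 193]), ([307, 148], [335, 175]), ([387, 108], [438, 194])] plate (182, 34, 280, 191)
res [[-0.2, -0.0], [0.3, 0.1], [-0.1, -0.5], [-0.1, 0.3], [0.2, 0.2]]
[-0.2817 -5.952   1.1889] [ 0.0394 -0.0004  0.0275]
holes [([205, 108], [258, 194]), ([308, 148], [335, 174]), ([386, 108], [438, 193])] plate (75, 35, 392, 190)
res [[-0.5, 0.2], [0.2, -0.4], [0.2, -0.2], [-0.2, 0.2], [0.3, 0.2]]
world ZYX [ 5.5738 -6.3929 -0.4498]
big_ends in bed [ 0.0141 -0.0734  0.1095] pivot in plate [ 0.0436 -0.0003  0.0342]
tool [0.5669 0.2222 0.1901] [-3.1414 -0.0023 -3.0444]
approach shift [-0.0087  0.0738  0.0728]
```

```bash
python3 -m jog '[[[-0.2,-0.004,0.025,0,0],[-0.2,-0.0087,0.05,0,0],[-0.2,-0.0087,0.07,0.02,0],[-0.2,-0.0087,0.0738,0.04,0],[-0.2,-0.0087,0.0738,0.06,0]]]'|grep -v rot;python3 -m jog '[[[-0.2,0,0,0.012,0],[-0.2,0,0,0.012,0],[-0.2,0,0,0.012,0]]]'|grep -v rot; python3 flow.py w8;  python3 - <<'E'
from h import *
im=cv2.imread("pics/w8.png")[20:240,170:480]; cv2.imwrite("pics/crop8.png",cv2.resize(im,None,fx=2.5,fy=2.5,interpolation=cv2.INTER_CUBIC))
E
```

```text
time: 12.53
tool_pos: [0.5685, 0.298, 0.1304]
contact_force: [0.2, 0.0, -3.5]
opening: 0.07
grip_force: 30.0
time: 12.78
tool_pos: [0.5686, 0.296, 0.1187]
contact_force: [0.8, -1.1, -3.6]
opening: 0.0699
grip_force: 30.0
holes [([205, 108], [255, 193]), ([308, 148], [335, 174]), ([389, 108], [438, 193])] plate (182, 18, 280, 207)
res [[-0.0, -0.3], [0.3, 0.3], [0.1, -0.1], [-0.2, -0.3], [-0.2, 0.5]]
world ZYX [ 5.5511 -3.5274  0.2312]
big_ends in bed [ 0.0044 -0.0001  0.0398] pivot in plate [0.0421 0.0003 0.036 ]
tool [0.5686 0.296  0.1187] [-3.1413 -0.0016 -3.0432]
approach shift [0.0008 0.0001 0.0022]
```

View pics/crop8.png

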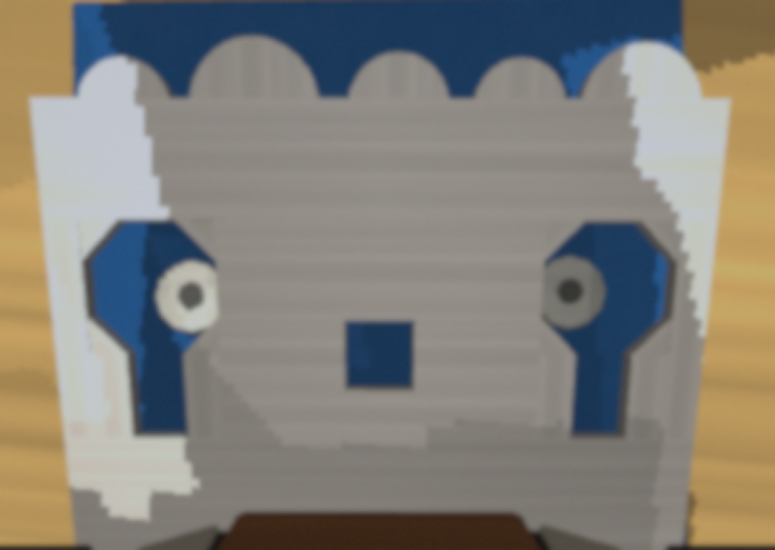

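The picture shows both stud heads through the large ends, symmetric about the plate centreline, at (245.2,138.4) and (398.4,136.8) in full-image pixels. They serve to correct the bed position in this same view.

```bash
python3 - <<'E'
from flow import *
c=cam("wrist"); U2=[[245.2,138.4],[398.4,136.8]]
H=np.array([[0,-.052,.014],[0,.052,.014]])@TB[:3,:3].T+TB[:3,3]
print("pred",pix(c,H)); X=world(c,U2,H[0,2]); print("meas-pred world",X-H,"yaw",np.arctan2(*( (X[1]-X[0])[[1,0]]))-np.pi/2)
B=np.linalg.inv(TB); print("in bed",(X-H)@TB[:3,:3])
E
```

```text
pred [[245.8134 135.1369]
 [396.86   134.7588]]
meas-pred world [[ 0.0022 -0.0004  0.    ]
 [ 0.0013  0.0013  0.    ]] yaw 0.10776458318422488
in bed [[ 0.0021 -0.0006 -0.0006]
 [ 0.0013  0.0012 -0.0004]]
```

```bash
python3 - <<'E'
from flow import *
for p in [(.0737,.040),(.0737,.0365),(.0712,.0347),(.0688,.033)]: print(to_tool(tcp_for(*p)))
E
```

```text
[-0.0014  0.0001  0.0231]
[-0.0023  0.0001  0.0265]
[-0.0004  0.0001  0.0289]
[0.0015 0.     0.0311]
```

```bash
python3 -m jog '[[[-0.2,-0.001,0.0003,0.008,0],[-0.2,-0.0014,0.0003,0.016,0],[-0.2,-0.0014,0.0003,0.022,0],[-0.2,-0.0014,0.0003,0.022,0],[-0.2,-0.0014,0.0003,0.022,0]]]'|grep -v rot; python3 flow.py w9
```

```text
time: 13.25
tool_pos: [0.57, 0.2967, 0.0968]
contact_force: [0.1, 0.1, -2.9]
opening: 0.0696
grip_force: 30.0
holes [([205, 108], [256, 193]), ([308, 148], [335, 174]), ([386, 109], [437, 193])] plate (182, 4, 280, 221)
res [[0.4, -0.0], [-0.2, 0.4], [0.1, -0.1], [0.2, -0.4], [-0.5, 0.2]]
world ZYX [ 5.5831 -5.3416 -0.7124]
big_ends in bed [0.0001 0.0003 0.0163] pivot in plate [ 0.0429 -0.0002  0.0358]
tool [0.57   0.2967 0.0968] [-3.1414 -0.0009 -3.0416]
approach shift [ 0.0018 -0.0005 -0.0204]
```

```bash
python3 -m jog '[[[-0.2,-0.0015,0,0.003,0],[-0.2,-0.001,0,0.005,0],[-0.2,0,0,0.007,0],[-0.2,0.001,0,0.0085,0],[-0.2,0.0013,0,0.0095,0]]]'|grep -v rot; python3 -m jog '[[[-0.2,0,0,0,0],[-0.2,0,0,0,0]]]'; python3 flow.py w10
```

```text
time: 13.72
tool_pos: [0.5688, 0.2969, 0.0902]
contact_force: [-8.0, -3.6, 12.3]
opening: 0.0701
grip_force: 30.0
time: 13.88
tool_pos: [0.5687, 0.2969, 0.0901]
tool_rot: [3.141, 0.001, -3.041]
contact_force: [-7.3, -2.4, 10.2]
opening: 0.0698
grip_force: 30.0
holes [([212, 116], [260, 198]), ([308, 153], [334, 179]), ([383, 116], [431, 198])] plate (194, 50, 257, 175)
res [[-0.1, 0.4], [-0.3, -0.3], [0.3, -0.0], [0.3, 0.1], [-0.2, -0.2]]
world ZYX [  5.6455 -12.3647   0.7639]
big_ends in bed [0.0002 0.0005 0.0026] pivot in plate [0.0434 0.0006 0.0347]
tool [0.5687 0.2969 0.0901] [ 3.1411  0.0008 -3.0413]
approach shift [ 0.0003 -0.0006 -0.0275]
```

```bash
python3 -m jog '[[[-0.2,-0.0005,0,0.002,0],[-0.2,-0.0005,0,0.003,0],[-0.2,-0.0005,0,0.003,0]]]'|grep -v rot; python3 flow.py w11
```

```text
time: 14.18
tool_pos: [0.5685, 0.2968, 0.0873]
contact_force: [-10.9, -4.2, 12.7]
opening: 0.07
grip_force: 30.0
holes [([214, 119], [261, 199]), ([308, 154], [334, 180]), ([382, 119], [429, 199])] plate (198, 56, 248, 169)
res [[0.1, 0.1], [-0.3, -0.2], [0.3, 0.4], [0.0, -0.2], [-0.2, -0.1]]
world ZYX [  5.6224 -15.2895   0.6966]
big_ends in bed [ 0.0001  0.0005 -0.0028] pivot in plate [0.0442 0.0006 0.0339]
tool [0.5685 0.2968 0.0873] [ 3.1414 -0.0009 -3.0413]
approach shift [-0.     -0.0006 -0.0303]
```

```bash
python3 -m jog '[[[0.9,0,0,0,0],[0.9,0,0,0,0],[0.9,0,0,0,0],[0.9,0,0,0,0],[0.9,0,0,0,0]]]'|grep -v rot; python3 -m jog '[[[0.9,0,0,-0.02,0],[0.9,0,0,-0.05,0],[0.9,0,0,-0.08,0],[0.9,0,0,-0.1,0],[0.9,0,0,-0.1,0]]]'; python3 flow.py w12; python3 - <<'E'
from flow import *
# stud heads through the large ends: bright blobs
im=cv2.imread("pics/w12.png"); c=cam("wrist")
H=np.array([[0,-.052,.014],[0,.052,.014]])@TB[:3,:3].T+TB[:3,3]; print("stud pred",pix(c,H))
E
```

```text
time: 14.65
tool_pos: [0.5696, 0.2968, 0.0846]
contact_force: [-0.5, -0.3, 0.1]
opening: 0.0868
grip_force: 0.0
time: 15.07
tool_pos: [0.5717, 0.2977, 0.1901]
tool_rot: [3.139, 0.009, -3.041]
contact_force: [0.8, -0.4, 0.5]
opening: 0.0872
grip_force: 0.0
holes [([250, 113], [282, 165]), ([278, 182], [363, 209]), ([312, 137], [329, 153]), ([360, 114], [391, 165])] plate (241, 73, 160, 152)
res [[-2.5, 7.5], [0.8, 8.8], [0.4, -41.7], [0.4, 8.8], [2.5, 7.8], [-1.6, 8.6]]
world ZYX [ 4.6447  5.5401 -3.6617]
big_ends in bed [0.0077 0.0011 0.0056] pivot in plate [ 0.0167 -0.0084  0.1482]
tool [0.5717 0.2977 0.1901] [ 3.1391  0.009  -3.0413]
approach shift [ 0.0027 -0.0009  0.0698]
stud pred [[262.7523 128.3274]
 [377.3605 128.2234]]
```

```bash
cat > flat.py <<'E'
from flow import *
from scipy.optimize import least_squares
def flat(im,c,dz=0):
    h=cv2.cvtColor(im,cv2.COLOR_RGB2HSV); m=((h[...,1]<60)&(h[...,2]>60)).astype(np.uint8); m[225:]=0
    cs,hi=cv2.findContours(m,cv2.RETR_CCOMP,cv2.CHAIN_APPROX_NONE)
    big=max((i for i in range(len(cs)) if hi[0,i,3]<0),key=lambda i:cv2.contourArea(cs[i]))
    O=[];U=[]; S=[]
    for i in range(len(cs)):
        k=cs[i][:,0]; lo,h_=k.min(0),k.max(0); w=h_-lo
        if hi[0,i,3]==big and cv2.contourArea(cs[i])>100 and w[0]<1.5*w[1]:
            if w[1]<1.25*w[0]: O.append([-10,0,6]);U.append((lo+h_)/2)
            else:
                y=52 if lo[0]>320 else -52; b=k[k[:,1]>=h_[1]-1]
                O+=[[-40,y,6],[9.5,y,6]]; U+=[[(lo[0]+h_[0])/2,lo[1]],[b[:,0].mean(),h_[1]]]
            for j in range(len(cs)):
                q=cs[j][:,0]
                if hi[0,j,3]<0 and j!=big and cv2.contourArea(cs[j])>60 and (q.min(0)>=lo).all() and (q.max(0)<=h_).all(): S.append((q.min(0)+q.max(0))/2)
    O=np.array(O,float)/1000; U=np.array(U,float)
    X=lambda p:(O@Ro.from_euler("z",p[2]).as_matrix().T+[p[0],p[1],dz])@TB[:3,:3].T+TB[:3,3]
    r=least_squares(lambda p:(pix(c,X(p))-U).ravel(),[0.02,0,0]); p=r.x
    print("plate in bed",p,"res",r.fun.reshape(-1,2).round(1).tolist())
    print("big_ends",p[0]-.025*np.cos(p[2]),p[1]-.025*np.sin(p[2]),"narrow",p[0]+.005,p[1])
    for s in S:
        W=world(c,s,TB[2,3]+.0135)[0]; print("stud px",s,"in bed",(W-TB[:3,3])@TB[:3,:3])
if __name__=="__main__":
    c=cam("wrist"); im=robot.read_camera("wrist"); cv2.imwrite("pics/%s.png"%sys.argv[1],im[:,:,::-1]); flat(im,c)
    print(robot.observe()["tool_pos"])
E
python3 flat.py w13
```

```text
plate in bed [ 0.0253  0.0007 -0.0013] res [[0.4, 0.1], [0.6, -0.6], [0.4, 0.5], [-0.8, -0.6], [-0.6, 0.5]]
big_ends 0.00031012057576809 0.0007753547212260882 narrow 0.03031009853145171 0.0007421550927158475
[0.5697 0.2969 0.1852]
```

The template lies flat with its large ends on the studs and is released (residuals under 1 px). Next I'll work out the push on the rib's +x face.

```bash
cat > push.py <<'E'
from flow import *
s=robot.observe(); tx=Ro.from_euler("xyz",s["tool_rot"]).as_matrix()[:,0]
for x in (.092,.076,.060,.048,.0445):
    C=TB[:3,:3]@[x,.0007,.017]+TB[:3,3]; T=C-.0095*tx+[0,0,.008]; print(x,T,to_tool(T))
print(np.array([-.1,0,0,])@TB[:3,:3].T@Ro.from_euler("xyz",s["tool_rot"]).as_matrix(), s["tool_rot"])
E
python3 push.py
```

```text
0.092 [0.6036 0.3005 0.0982] [-0.034   0.0001  0.087 ]
0.076 [0.5882 0.2989 0.0941] [-0.0185  0.0001  0.0911]
0.06 [0.5729 0.2974 0.09  ] [-0.003   0.0001  0.0953]
0.048 [0.5613 0.2962 0.0869] [0.0086 0.0001 0.0984]
0.0445 [0.558  0.2959 0.086 ] [0.0119 0.0001 0.0993]
[0.0966 0.     0.0257] [ 3.1412  0.0015 -3.0414]
```

```bash
python3 -m jog '[[[-1,-0.015,0,0,0],[-1,-0.034,0,0,0],[-1,-0.034,0,0,0],[-1,-0.034,0,0,0],[-1,-0.034,0,0,0]]]' 20|grep -v rot; python3 -m jog '[[[-1,0,0,0.03,0],[-1,0,0,0.06,0],[-1,0,0,0.08,0],[-1,0,0,0.087,0],[-1,0,0,0.087,0]]]'|grep -v rot; python3 push.py
```

```text
time: 15.58
tool_pos: [0.6022, 0.3, 0.1831]
contact_force: [-1.0, -0.7, -0.7]
opening: 0.0584
grip_force: 0.0
time: 16.0
tool_pos: [0.6014, 0.2998, 0.0954]
contact_force: [-0.2, -0.1, 0.8]
opening: 0.0254
grip_force: 0.0
0.092 [0.6036 0.3005 0.0982] [-0.0022  0.0004 -0.0028]
0.076 [0.5882 0.2989 0.094 ] [0.0132 0.0004 0.0015]
0.06 [0.5729 0.2974 0.0899] [0.0286 0.0004 0.0057]
0.048 [0.5613 0.2962 0.0868] [0.0402 0.0004 0.0088]
0.0445 [0.558  0.2959 0.0859] [0.0436 0.0005 0.0098]
[0.0965 0.0001 0.0263] [-3.1405 -0.0048 -3.0411]
```

```bash
python3 -m jog '[[[-1,0,0,0,0],[-1,0,0,0,0],[-1,0,0,0,0],[-1,0,0,0,0]]]'|grep -v rot; python3 -m jog '[[[-1,0.01,0,0.0027,0],[-1,0.017,0,0.0046,0],[-1,0.021,0,0.0056,0],[-1,0.025,0,0.0067,0],[-1,0.029,0,0.0078,0]]]'|grep -v rot; python3 -m jog '[[[-1,0.003,0,0.0008,0],[-1,0.006,0,0.0016,0],[-1,0.009,0,0.0024,0],[-1,0.011,0,0.0029,0],[-1,0.011,0,0.0029,0]]]'; python3 push.py | sed -n 5p; python3 flat.py w14
```

```text
time: 16.33
tool_pos: [0.6039, 0.3005, 0.0993]
contact_force: [-0.1, -0.1, 0.6]
opening: 0.0012
grip_force: 0.0
time: 16.75
tool_pos: [0.5746, 0.2974, 0.0905]
contact_force: [0.6, 1.3, 0.8]
opening: 0.0004
grip_force: 0.8
time: 17.17
tool_pos: [0.5629, 0.2962, 0.0868]
tool_rot: [-3.142, -0.001, -3.041]
contact_force: [0.7, 0.4, 0.9]
opening: 0.0007
grip_force: 0.3
0.0445 [0.558  0.2959 0.0859] [0.0049 0.0002 0.0009]
plate in bed [-0.0099  0.0001 -0.0438] res [[0.2, -12.5], [-83.8, 7.0], [83.7, 5.5]]
big_ends -0.03486792729216477 0.001178015026292403 narrow -0.004891860313787068 8.43613829522582e-05
[0.5631 0.2962 0.0868]
```

```bash
python3 -m jog '[[[-1,0.002,0,0.0005,0],[-1,0.004,0,0.001,0],[-1,0.005,0,0.0013,0],[-1,0.005,0,0.0013,0]]]'|grep -v rot; python3 -m jog '[[[-1,0.001,0,0.0003,0],[-1,0.002,0,0.0005,0],[-1,0.003,0,0.0008,0],[-1,0.003,0,0.0008,0]]]'|grep -v rot;
```

```text
time: 17.55
tool_pos: [0.5598, 0.2961, 0.0862]
contact_force: [5.3, 1.8, 0.1]
opening: 0.0004
grip_force: 2.5
time: 17.88
tool_pos: [0.5594, 0.2961, 0.0864]
contact_force: [11.8, 1.3, -0.2]
opening: 0.0006
grip_force: 5.5
```

The plate has met its stop: 12 N and no further travel, at the expected place. I'll back off and check.

```bash
python3 -m jog '[[[-1,-0.008,0,-0.003,0],[-1,-0.015,0,-0.01,0],[-1,-0.02,0,-0.04,0],[-1,-0.02,0,-0.08,0],[-1,-0.02,0,-0.1,0]]]'|grep -v rot; python3 -m jog '[[[-1,0.03,0,0,0],[-1,0.03,0,0,0],[-1,0.03,0,0,0],[-1,0.03,0,0,0]]]'|grep -v rot; python3 - <<'E'
from flow import *
from scipy.optimize import least_squares
c=cam("wrist"); im=robot.read_camera("wrist"); cv2.imwrite("pics/w15.png",im[:,:,::-1])
h=cv2.cvtColor(im,cv2.COLOR_RGB2HSV); m=((h[...,1]<60)&(h[...,2]>60)).astype(np.uint8); m[225:]=0
cs,hi=cv2.findContours(m,cv2.RETR_CCOMP,cv2.CHAIN_APPROX_NONE)
for i,k in enumerate(cs):
    if cv2.contourArea(k)>60: print(cv2.boundingRect(k),cv2.contourArea(k),hi[0,i,3])
P=lambda x,y,z:pix(c,np.array([x,y,z])@TB[:3,:3].T+TB[:3,3])[0].round(1)
d=.0015 # bed offset seen
print("expect hole",P(-.015+d,0,.006),"pin top",P(-.015+d,0,.009),"bigend top edge L/R",P(-.045+d,-.052,.006),P(-.045+d,.052,.006),"slot heads",P(d,-.052,.014),P(d,.052,.014))
g=((h[...,0]>8)&(h[...,0]<32)&(h[...,1]>90)).astype(np.uint8); u,v=P(-.015+d,0,.006).astype(int)
w=g[v-15:v+16,u-15:u+16]; yx=np.argwhere(w); print("brass px",len(yx),yx.mean(0)[::-1]+[u-15,v-15] if len(yx) else None)
print(im[v-14:v+15:3,u].tolist())
E
```

```text
time: 18.3
tool_pos: [0.5762, 0.2977, 0.1886]
contact_force: [0.4, 0.5, 0.5]
opening: 0.0005
grip_force: 0.0
time: 18.63
tool_pos: [0.5454, 0.2944, 0.1847]
contact_force: [-0.9, -0.3, 0.1]
opening: 0.0004
grip_force: 0.0
(6, 158, 123, 67) 2242.5 -1
(41, 154, 108, 36) 68.5 -1
(242, 73, 159, 151) 22465.0 -1
(280, 179, 85, 29) 2250.0 15
(314, 136, 16, 16) 191.5 15
(251, 113, 33, 39) 866.0 15
(360, 112, 32, 38) 829.5 15
expect hole [320.8 144.5] pin top [320.8 143.9] bigend top edge L/R [265.9 112.8] [375.5 112.8] slot heads [264.5 159.3] [377.  159.2]
brass px 124 [320.6855 143.1694]
[[131, 127, 122], [130, 126, 121], [82, 78, 71], [120, 92, 34], [125, 95, 31], [126, 95, 31], [100, 76, 32], [83, 80, 76], [135, 131, 126], [132, 128, 123]]
```

```bash
python3 -c "
from cell import robot
print(robot.hand_in())"
```

```text
the job is handed in; nothing more can be done
None
```

I handed the job in at about 19 s of the 72 s allowed; the hand-in gave no verdict. The offcut was released flat in the tray, and the template was released over the studs, then pushed down to a firm stop. The last camera measurements put it fully home with the brass pin up through its hole, and the arm was never steered near the tin, chuck, wrench or glue bottle, though I did not re-measure them.

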